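# Lift the capped bottle carrier off the spill tray and hold it

## Robot

A 6-joint arm with a two-finger parallel gripper is mounted at the origin on the work surface. World frame = base frame: x ahead of the robot, y to its left, z up, the work surface at z = 0. Lengths are in m, angles in rad, forces in N, time in s.
With the tool pointing down it reaches from about 0.375 to 0.9 m from the base axis. Payload 3.1 kg.
Tool frame: the origin (TCP) lies midway between the tips of the shut fingers; the grasp point (between the pads) lies 19 mm behind it (pinch_z is the distance from the TCP to the grasp point, in m); y points along the fingers, z is the direction in which the jaws open and shut, and the axes are right-handed (so a half turn about y gives the same grasp; the last joint's range is limited). The gripper opens to 87 mm and grips with 3 to 60 N. Pads are 19 mm wide; open, the fingers measure 117 mm over their backs; the gripper's body (75 mm by 190 mm) begins 51 mm behind the grasp point.
Start: joints at [-1.335, 0.527, 1.433, -0, 1.181, -0.178], TCP at [0.252, -0.572, 0.194] pointing down, gripper open.
Joint ranges: [-3.08, 3.08], [-0.75, 2.2], [0.22, 2.44], [-1.43, 4.57], [0, 2.65], [-2.85, 2.85]. Speed limits (rad/s): [2.79, 2.79, 3.14, 3.14, 3.14, 3.14].

## Interface

Orientations are given as a unit quaternion [x, y, z, w].
In Python, from rig import * gives the robot as it stands.
- The arm moves only by the tool drive_tool, never from a script. Its argument "plan" is a list of rows, each a list of 7 numbers: the shift along the tool's x, y, z in mm, then the turn, a rotation vector about the tool's x, y, z in degrees, then the finger opening in mm, from 0 to 87. A call has 1 to 10 rows; each row is the pose to reach, as a shift and turn from the pose commanded when the call began, along the tool's axes at that moment; what a row does not reach only later rows make up. A row lasts 1/10 s, in which the tool goes at most 50 mm and 8.59 degrees, less where a joint would pass 70% of its speed; a pose out of reach is approached as far as the arm can. A call with a gripper value outside its range is refused whole. The fingers move at their own pace and stop on an object; "newtons" is the grip in N (left out, the last holds). Time passes only in rows, so rows that repeat a pose let the fingers close. It gives the time, the measured TCP pose, the force and the opening at its end, in the units of the state.
- get_obs(): the state, without advancing time (a new reading comes with each control period).
- camera(name): name is "scene" or "top" or "wrist"; returns the picture (420x560x3 uint8, blue, green, red); there is no depth.
- get_calibration(name): a dict with "fx", "fy", "cx", "cy" (pixels), "origin" and "rotation" of the camera in the world; the wrist camera has in their place "tool_from_camera" (4x4, takes a point from camera to tool coordinates, whose origin is the TCP and whose axes are the tool frame's). Camera axes: x right, y down, z forward; pixel columns grow to the right and rows downward; lengths in m; the calibration is good to about 2 mm. A picture is of the moment at which its call begins: read the wrist's pose just before it. get_calibration takes no time and is no camera call.
- hand_in(): hands the job in, once; it reports no verdict.
Trained networks look in the newest picture that a camera, given by its name, has taken for a name from the list of things; names that differ only in an ending like _2 or _b are one class to them, and where a whole thing is asked for, a point or a joint stands for the part that bears it (a point fixed in the world has none). Each returns a list of dicts, best first, with "conf" (0 to 1); they miss things now and then, are a little off and sometimes report something else, mostly with a low value. They report only what shows in the picture. A call takes as long as a camera call.
- spot_in(camera, target): "location" ([column, row] in pixels, amid what is visible of it).
- mark_of(camera, target): "location" ([column, row] in pixels: a listed point, or the origin of a listed thing).
The state is a dict: "time": time; "q": joint angles; "joint_velocities": joint speeds; "joint_torque": joint torques, N m; "position": TCP position; "tool_rot": TCP orientation; "ft_force": force on the tool from outside, world axes, zero at the start; "moment": the same for the moment, N m; "grip_width": finger opening in m.
Only numpy, scipy, OpenCV 4.12 (cv2) and the standard library are available. Lean on these libraries where they do the work, as an engineer would, in place of code of your own. Each camera call takes 0.05 s, during which the arm holds its last target. There are 200 camera calls.

## Task

I want to wipe the spill tray under the bottle carrier whose four bottles are all capped; the other carrier has an open bottle in it and must stay where it stands. Lift the fully capped carrier with all its bottles about 10 cm above the tray and hold it there, level and still, over the tray; finish while still holding it, do not put it down. Keep the carriers upright all the time so that no bottle leaves its place, and leave everything else on the bench and in the tray where it is.

Things in the scene. Friction and masses are not known exactly. Their poses are not given: they have to be found in the camera images.
- carrier_a: one of two alike aluminium bottle carriers in the tray: 104 x 104 mm base plate 6 mm thick, over it (40 to 45 mm up) a plate with four 39 mm holes, 26 mm from the centre in x and in y, a bottle in each; a black handle bar over the middle between two end uprights. Origin: centre of the underside, z up, bar along x. Full 0.5 to 0.75 kg. Either carrier may have the open bottle
- carrier_b: one of two alike aluminium bottle carriers in the tray: 104 x 104 mm base plate 6 mm thick, over it (40 to 45 mm up) a plate with four 39 mm holes, 26 mm from the centre in x and in y, a bottle in each; a black handle bar over the middle between two end uprights. Origin: centre of the underside, z up, bar along x. Full 0.5 to 0.75 kg. Either carrier may have the open bottle
- carrier_a_handle (a point): middle of carrier_a's handle bar, 150 mm above the underside, axes as the carrier's. The bar is flat-sided: 96 mm long (x), 16 mm thick (y), 22 mm high; its ends are fixed to steel uprights 22 mm wide (y) that rise to 157 mm; between them the 40 mm below the bar are free
- carrier_b_handle (a point): middle of carrier_b's handle bar, 150 mm above the underside, axes as the carrier's. The bar is flat-sided: 96 mm long (x), 16 mm thick (y), 22 mm high; its ends are fixed to steel uprights 22 mm wide (y) that rise to 157 mm; between them the 40 mm below the bar are free
- spill_tray: grey plastic spill tray fixed to the bench, 340 mm (its x) x 500 mm (its y), rim 18 mm high, floor and walls 5 mm thick; origin: centre of the underside, on the bench
- open_bottle: the one uncapped bottle: amber glass, 36 mm diameter, 81 mm high, its narrow 22 mm neck open; it stands in any one of the eight places of the two carriers; origin: centre of its foot, which stands 6 mm above its carrier's underside
- capped_bottle_1: amber bottle with a white screw cap, 36 mm diameter, 84 mm high (cap 28 mm diameter), in one of the eight places; origin: centre of its foot
- capped_bottle_2: amber bottle with a white screw cap, 36 mm diameter, 84 mm high (cap 28 mm diameter), in one of the eight places; origin: centre of its foot
- capped_bottle_3: amber bottle with a white screw cap, 36 mm diameter, 84 mm high (cap 28 mm diameter), in one of the eight places; origin: centre of its foot
- capped_bottle_4: amber bottle with a white screw cap, 36 mm diameter, 84 mm high (cap 28 mm diameter), in one of the eight places; origin: centre of its foot
- capped_bottle_5: amber bottle with a white screw cap, 36 mm diameter, 84 mm high (cap 28 mm diameter), in one of the eight places; origin: centre of its foot
- capped_bottle_6: amber bottle with a white screw cap, 36 mm diameter, 84 mm high (cap 28 mm diameter), in one of the eight places; origin: centre of its foot
- capped_bottle_7: amber bottle with a white screw cap, 36 mm diameter, 84 mm high (cap 28 mm diameter), in one of the eight places; origin: centre of its foot
- loose_cap: the white cap of the open bottle, 28 mm diameter, 16 mm high, lying in the tray; origin: centre of the underside. To be left alone
- beaker: glass beaker, 60 mm diameter, 75 mm high, standing in the tray; origin: centre of the underside. To be left alone
- flask: stoppered conical flask, 80 mm diameter at the foot, about 140 mm high, on the bench to the left of the tray; origin: centre of the underside. To be left alone
- wash_bottle: white wash bottle with a spout, 64 mm diameter, 198 mm high over the spout, on the bench to the right of the tray; origin: centre of the underside. To be left alone

How it is judged:
By the outcome, as a careful person would: the job done as asked, in the order asked, and still so for the second after the job is handed in, while the arm keeps its last pose, push and grip.
It also fails if it takes over 32 s, if anything falls off the work surface, if the arm or the gripper's body presses on something with over 40 N, if the wrist force passes 120 N, or if a joint passes its speed limit or range.

## Working session

There is one attempt and no reset: what is moved stays moved. The work goes in short steps, Python scripts to look and compute and a tool call to move; the robot and the scene stay as the last step left them, time stands still between calls to the robot, and variables do not carry over. Pictures are saved under pics/ and viewed, about 8 in all and at most 12, crops included, and the job is handed in when it is done.

Besides the shell and the picture viewer there is one more tool, called after "Request:" by a JSON object that holds its "method" and its "body". drive_tool: Moves the arm, as the interface text tells. Its arguments: {"type":"object","properties":{"plan":{"type":"array","items":{"type":"array","items":{"type":"number"}}},"newtons":{"type":"number"}},"required":["plan"]}

```bash
mkdir -p pics
cat > h.py <<'E'
from rig import *
import numpy as np, cv2
from scipy.spatial.transform import Rotation as R
def ray(cam,px,o=None):
    c=get_calibration(cam)
    d=np.array([(px[0]-c["cx"])/c["fx"],(px[1]-c["cy"])/c["fy"],1.])
    if "origin" in c: return np.array(c["origin"]),np.array(c["rotation"])@d
    T=np.array(c["tool_from_camera"]); Rt=R.from_quat(o["tool_rot"]).as_matrix()
    return np.array(o["position"])+Rt@T[:3,3], Rt@T[:3,:3]@d
def at_z(cam,px,z,o=None):
    p,d=ray(cam,px,o); return p+d*(z-p[2])/d[2]
E
python3 - <<'E'
from h import *
o=get_obs(); print(o)
print(R.from_quat(o["tool_rot"]).as_matrix().round(3))
a=camera("top"); b=camera("scene")
cv2.imwrite("pics/top.png",a); cv2.imwrite("pics/scene.png",b)
for c in("top","scene"):
  k=get_calibration(c);print(c,np.array(k["origin"]).round(3),np.array(k["rotation"]).round(3).tolist(),k["fx"])
for t,z in(("carrier_a_handle",.155),("open_bottle",.011),("carrier_a",.005),("spill_tray",0),("beaker",.005),("loose_cap",.005)):
  for d in mark_of("top",t): print(t,np.round(d["location"],1),round(d["conf"],2),at_z("top",d["location"],z).round(3))
E
```

```text
{'time': 0.0, 'q': array([-1.33450595e+00,  5.28477747e-01,  1.43388638e+00, -2.52928663e-05,
        1.18138689e+00, -1.78512178e-01]), 'joint_velocities': array([ 3.30638001e-04, -6.01894827e-04, -1.15449067e-03, -1.93694051e-05,
        1.65146794e-04,  5.75604901e-04]), 'joint_torque': array([ 1.36180770e-03, -4.40034699e+01, -1.76591152e+01,  6.33395906e-02,
        5.82154433e-02, -1.63221152e-04]), 'position': array([ 0.25170684, -0.57121659,  0.19306965]), 'tool_rot': array([-0.14563926,  0.69271445, -0.69118938,  0.14557865]), 'ft_force': array([-0.09531535, -0.80131019, -0.22524161]), 'moment': array([-0.04629125, -0.00286258, -0.03805719]), 'grip_width': 0.08701722207316613}
[[-0.915 -0.001  0.403]
 [-0.403  0.002 -0.915]
 [-0.    -1.    -0.002]]
top [0.443 0.044 1.44 ] [0.712, -0.7, 0.04, -0.029] 503.3935242475482
scene [ 1.1   -0.259  0.774] [0.795, 0.479, -0.189, -0.321] 430.2714583503314Traceback (most recent call last):
  File "<stdin>", line 9, in <module>
  File "h.py", line 11, in at_z
    p,d=ray(cam,px,o); return p+d*(z-p[2])/d[2]
        ~~~^^^^^^^^^^
  File "h.py", line 7, in ray
    if "origin" in c: return np.array(c["origin"]),np.array(c["rotation"])@d
                                                   ~~~~~~~~~~~~~~~~~~~~~~~^~
ValueError: matmul: Input operand 1 has a mismatch in its core dimension 0, with gufunc signature (n?,k),(k,m?)->(n?,m?) (size 3 is different from 4)
```

View pics/top.png

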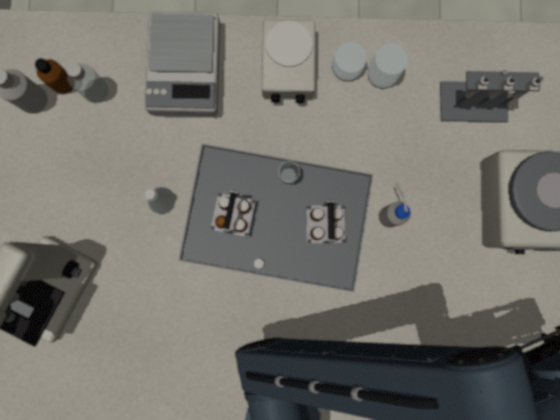

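View pics/scene.png

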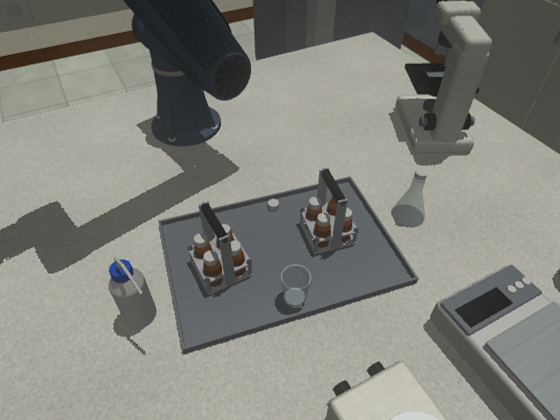

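The top picture shows two carriers, at about (233,213) and (326,224). The left one seems to hold an uncapped (brown) bottle at (221,222). I'll fix the quaternion handling and zoom in.

```bash
sed -i 's/np.array(c\["rotation"\])@d/R.from_quat(c["rotation"]).as_matrix()@d/' h.py
python3 - <<'E'
from h import *
a=cv2.imread("pics/top.png"); b=cv2.imread("pics/scene.png")
f=lambda i,x0,y0,w,h:cv2.resize(i[y0:y0+h,x0:x0+w],(400,300),interpolation=cv2.INTER_CUBIC)
cv2.imwrite("pics/z.png",np.vstack([np.hstack([f(a,193,183,80,60),f(a,286,194,80,60)]),np.hstack([f(b,270,165,120,90),f(b,165,200,120,90)])]))
for t,z in(("carrier_a_handle",.155),("open_bottle",.011),("carrier_a",.005),("spill_tray",0),("beaker",.005),("loose_cap",.005),("wash_bottle",0)):
  for c in("top","scene"):
    for d in mark_of(c,t): print(t,c,np.round(d["location"],1),round(d["conf"],2),at_z(c,d["location"],z).round(3))
for n,px in(("R bar top",(326.5-0,224)),):pass
E
```

```text
carrier_a_handle top [330.2 219.8] 0.7 [ 0.548 -0.109  0.155]
carrier_a_handle scene [217.4 267.2] 0.43 [ 0.653 -0.147  0.155]
open_bottle top [224.2 221.8] 0.57 [0.549 0.175 0.011]
open_bottle top [312.  232.2] 0.29 [ 0.523 -0.075  0.011]
open_bottle scene [331.3 221.3] 0.54 [0.55  0.169 0.011]
carrier_a top [324.9 226.6] 0.97 [ 0.54  -0.112  0.005]
carrier_a top [230.7 216.7] 0.89 [0.564 0.157 0.005]
carrier_a scene [221.4 264.3] 0.78 [ 0.541 -0.11   0.005]
carrier_a scene [324.  230.3] 0.78 [0.562 0.142 0.005]
spill_tray top [277.9 218.3] 0.61 [0.562 0.022 0.   ]
spill_tray scene [280.6 251.8] 0.7 [0.567 0.024 0.   ]
beaker top [287.6 178.9] 0.71 [ 0.676 -0.004  0.005]
beaker top [222.4 221.2] 0.63 [0.551 0.181 0.005]
beaker scene [294.7 295.7] 0.87 [ 0.686 -0.006  0.005]
beaker scene [205.5 263.6] 0.47 [ 0.523 -0.14   0.005]
loose_cap top [232.3 210. ] 0.42 [0.583 0.153 0.005]
loose_cap top [257.9 262.8] 0.38 [0.434 0.077 0.005]
loose_cap scene [215.9 279.5] 0.57 [ 0.573 -0.135  0.005]
loose_cap scene [273.6 209.8] 0.53 [0.447 0.067 0.005]
wash_bottle top [387.  216.1] 0.78 [ 0.574 -0.292  0.   ]
```

View pics/z.png

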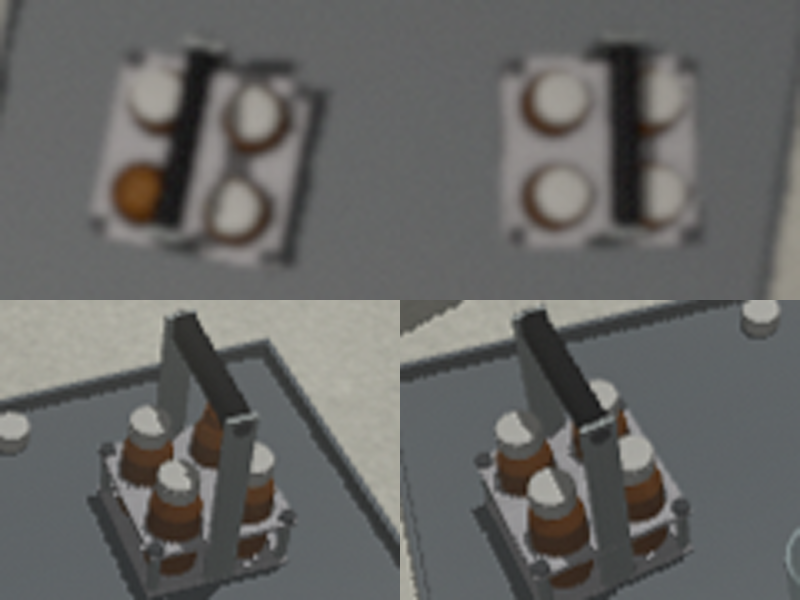

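The left carrier, near y = +0.15, holds the open bottle, with brown glass visible at (221,222). The right one, near y = -0.11, shows four white caps in both views, so that's the one to lift. Next I'll measure its bar.

```bash
cat >> h.py <<'E'
def plan(o,c,yaw,tcpz):
    Rt=R.from_quat(o["tool_rot"]).as_matrix(); x=np.array([np.cos(yaw),np.sin(yaw),0]); best=None
    for s in(1,-1):
        X=s*x; Y=np.array([0,0,-1.]); Z=np.cross(X,Y); T=np.c_[X,Y,Z]
        rv=R.from_matrix(Rt.T@T).as_rotvec(degrees=True)
        if best is None or np.linalg.norm(rv)<np.linalg.norm(best): best=rv
    print("shift mm",(Rt.T@(np.array([c[0],c[1],tcpz])-o["position"])*1e3).round(1),"rv",best.round(2))
E
python3 - <<'E'
from h import *
for c,p in(("top",((331,203),(331.6,238.4))),("scene",((204,204.5),(224,237.5)))):
  e=[at_z(c,q,.166) for q in p]; v=e[0]-e[1]; print(c,[x.round(3) for x in e],(e[0]+e[1])[:2]/2,np.linalg.norm(v),np.degrees(np.arctan2(v[1],v[0])))
plan(get_obs(),(.55,-.11),0,.28)
E
```

```text
top [array([ 0.59 , -0.11 ,  0.166]), array([ 0.5  , -0.112,  0.166])] [ 0.54494616 -0.11091009] 0.09023337310332466 1.300652776102693
scene [array([ 0.508, -0.116,  0.166]), array([ 0.604, -0.114,  0.166])] [ 0.55581687 -0.114672  ] 0.09650682657463175 -178.66152557777457
shift mm [-459.   -85.9 -302.7] rv [ 0.   23.76 -0.  ]
```

Request:
{"method": "drive_tool", "body": {"plan": [[0, -45, 0, 0, 0, 0, 87], [0, -85, 0, 0, 0, 0, 87], [-40, -86, -26, 0, 5, 0, 87], [-80, -86, -53, 0, 10, 0, 87], [-120, -86, -79, 0, 15, 0, 87], [-160, -86, -105, 0, 20, 0, 87], [-200, -86, -132, 0, 23.8, 0, 87], [-240, -86, -158, 0, 23.8, 0, 87], [-280, -86, -185, 0, 23.8, 0, 87], [-320, -86, -211, 0, 23.8, 0, 87]]}}

```text
time: 1.85
position: [0.4605, -0.2481, 0.2803]
tool_rot: [-0.0, -0.707, 0.707, 0.0]
ft_force: [1.7, -0.2, -0.7]
grip_width: 0.0871
```

Run:
```python
from h import *
o=get_obs(); print(o["time"],o["position"],o["q"].round(2))
plan(o,(.547,-.112),np.radians(1),.28)
```

```text
1.85 [ 0.46047017 -0.24813127  0.28034506] [-0.71  0.29  1.57  0.    1.28  0.86]
shift mm [ -86.4    0.3 -136.2] rv [-0.02 -1.05 -0.03]
```

Request:
{"method": "drive_tool", "body": {"plan": [[-25, 0, -40, 0, -0.5, 0, 87], [-50, 0, -80, 0, -1, 0, 87], [-75, 0, -118, 0, -1, 0, 87], [-86, 0, -136, 0, -1, 0, 87], [-86, 0, -136, 0, -1, 0, 87], [-86, 0, -136, 0, -1, 0, 87]]}}

```text
time: 2.45
position: [0.5457, -0.1138, 0.28]
tool_rot: [0.007, -0.707, 0.707, -0.006]
ft_force: [-0.2, -0.2, 0.4]
grip_width: 0.0868
```

Run:
```python
from h import *
o=get_obs(); print(o["time"],o["position"],o["q"].round(2))
w=camera("wrist"); cv2.imwrite("pics/w1.png",w)
for d in mark_of("wrist","carrier_a_handle"): print(np.round(d["location"],1),d["conf"],at_z("wrist",d["location"],.155,o))
```

```text
2.45 [ 0.54565153 -0.11379261  0.2799836 ] [-0.41  0.34  1.49 -0.    1.3   1.15]
[272.2 186.1] 0.59 [ 0.54909868 -0.10919945  0.155     ]
```

View pics/w1.png

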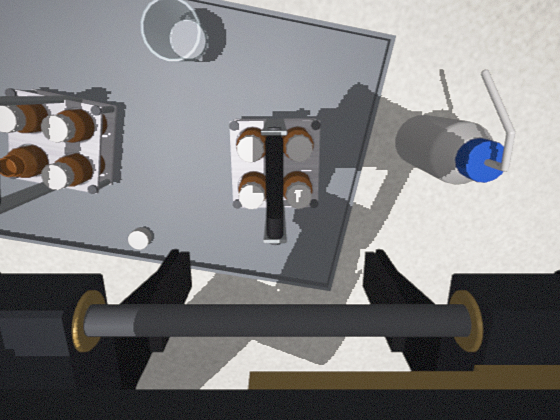

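The wrist view confirms four caps on this carrier. Its bar runs from about (274,135) to (275,239). The open bottle is in the other carrier, at (12,163).

Run:
```python
from h import *
o=get_obs()
e=[at_z("wrist",q,.163,o) for q in((274,132),(275,242))]; v=e[0]-e[1]
c=(e[0]+e[1])/2; print(e,c,np.linalg.norm(v),np.degrees(np.arctan2(v[1],v[0])))
plan(o,c,np.radians(1),.137)
```

```text
[array([ 0.59805385, -0.11122569,  0.163     ]), array([ 0.49703033, -0.11365552,  0.163     ])] [ 0.54754209 -0.11244061  0.163     ] 0.1010527379535754 1.3778226889612215
shift mm [ -2.4 143.   -2.4] rv [-0.02 -0.09  0.03]
```

Request:
{"method": "drive_tool", "body": {"plan": [[-2, 35, -2, 0, 0, 0, 70], [-2, 70, -2, 0, 0, 0, 50], [-2, 100, -2, 0, 0, 0, 50], [-2, 125, -2, 0, 0, 0, 50], [-2, 140, -2, 0, 0, 0, 50], [-2, 142, -2, 0, 0, 0, 50], [-2, 142, -2, 0, 0, 0, 50], [-2, 142, -2, 0, 0, 0, 50]]}}

```text
time: 3.35
position: [0.5485, -0.1129, 0.1392]
tool_rot: [0.005, -0.707, 0.707, -0.006]
ft_force: [-0.0, 0.6, 0.8]
grip_width: 0.0501
```

Run:
```python
from h import *
o=get_obs(); print(o["position"],o["ft_force"],o["grip_width"])
w=camera("wrist"); s=camera("scene"); cv2.imwrite("pics/w2.png",np.hstack([cv2.resize(w,(400,300)),cv2.resize(s[160:325,120:340],(400,300))]))
```

```text
[ 0.54849761 -0.11293927  0.13918929] [-0.04440293  0.56041585  0.78518946] 0.05011728237858182
```

View pics/w2.png

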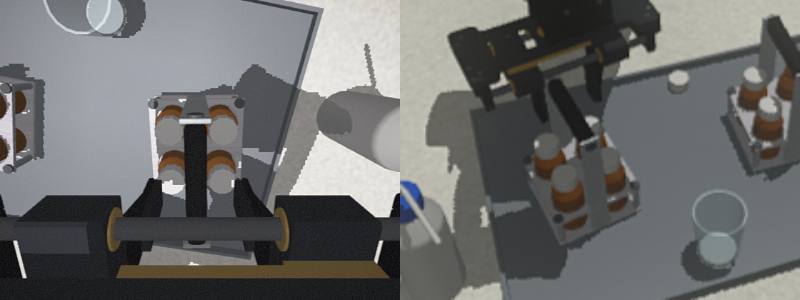

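The bar (at about x = 196 in the left panel) sits midway between the fingers (155 and 240), with nothing in the way, so I'll close gently and then tighten.

Request:
{"method": "drive_tool", "body": {"plan": [[0, 2, 0, 0, 0, 0, 24], [0, 2, 0, 0, 0, 0, 18], [0, 2, 0, 0, 0, 0, 10], [0, 2, 0, 0, 0, 0, 0], [0, 2, 0, 0, 0, 0, 0], [0, 2, 0, 0, 0, 0, 0]], "newtons": 15}}

```text
time: 4.05
position: [0.5478, -0.1115, 0.136]
tool_rot: [-0.006, 0.707, -0.707, 0.006]
ft_force: [1.0, 1.6, -0.1]
grip_width: 0.0153
```

Request:
{"method": "drive_tool", "body": {"plan": [[0, 0, 0, 0, 0, 0, 0], [0, 0, 0, 0, 0, 0, 0], [0, 0, 0, 0, 0, 0, 0], [0, 0, 0, 0, 0, 0, 0]], "newtons": 55}}

```text
time: 4.45
position: [0.5478, -0.1117, 0.1361]
tool_rot: [-0.006, 0.707, -0.707, 0.006]
ft_force: [-0.1, 1.2, 0.8]
grip_width: 0.0129
```

Request:
{"method": "drive_tool", "body": {"plan": [[0, -1, 0, 0, 0, 0, 0], [0, -3, 0, 0, 0, 0, 0], [0, -6, 0, 0, 0, 0, 0], [0, -9, 0, 0, 0, 0, 0], [0, -12, 0, 0, 0, 0, 0], [0, -14, 0, 0, 0, 0, 0], [0, -15, 0, 0, 0, 0, 0], [0, -15, 0, 0, 0, 0, 0]]}}

```text
time: 5.25
position: [0.5479, -0.112, 0.1513]
tool_rot: [0.006, -0.707, 0.707, -0.006]
ft_force: [0.2, -0.1, -5.7]
grip_width: 0.0128
```

Run:
```python
from h import *
o=get_obs(); print(o["position"],o["ft_force"],o["moment"],o["grip_width"])
w=camera("wrist"); s=camera("scene"); cv2.imwrite("pics/w3.png",np.hstack([cv2.resize(w,(400,300)),cv2.resize(s[160:325,120:340],(400,300))]))
```

```text
[ 0.54786733 -0.11196873  0.15128302] [ 0.21730187 -0.08065713 -5.65034001] [ 0.03515436  0.09428849 -0.00356656] 0.012760371276531828
```

View pics/w3.png

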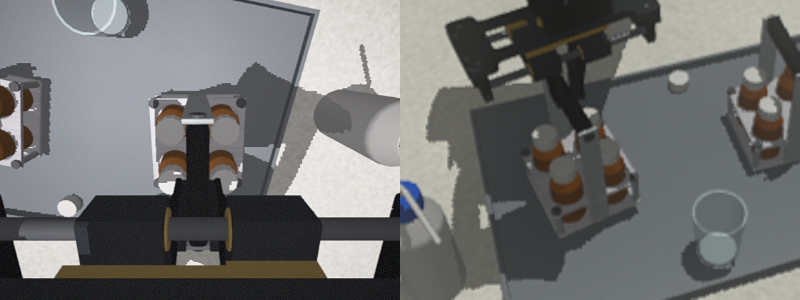

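The carrier is off the tray floor, level, with all four caps in place, and the force reads 5.7 N (about 0.58 kg). I'll lift the remaining 85 mm.

Request:
{"method": "drive_tool", "body": {"plan": [[0, -3, 0, 0, 0, 0, 0], [0, -8, 0, 0, 0, 0, 0], [0, -16, 0, 0, 0, 0, 0], [0, -26, 0, 0, 0, 0, 0], [0, -37, 0, 0, 0, 0, 0], [0, -49, 0, 0, 0, 0, 0], [0, -61, 0, 0, 0, 0, 0], [0, -71, 0, 0, 0, 0, 0], [0, -78, 0, 0, 0, 0, 0], [0, -82, 0, 0, 0, 0, 0]]}}

```text
time: 6.35
position: [0.548, -0.112, 0.234]
tool_rot: [0.006, -0.707, 0.707, -0.006]
ft_force: [0.9, -0.4, -7.5]
grip_width: 0.0129
```

Request:
{"method": "drive_tool", "body": {"plan": [[0, -2, 0, 0, 0, 0, 0], [0, -3, 0, 0, 0, 0, 0], [0, -3, 0, 0, 0, 0, 0], [0, -3, 0, 0, 0, 0, 0], [0, -3, 0, 0, 0, 0, 0], [0, -3, 0, 0, 0, 0, 0], [0, -3, 0, 0, 0, 0, 0], [0, -3, 0, 0, 0, 0, 0]]}}

```text
time: 7.15
position: [0.5478, -0.1119, 0.236]
tool_rot: [-0.006, 0.707, -0.707, 0.006]
ft_force: [0.4, -0.8, -6.0]
grip_width: 0.013
```

Run:
```python
from h import *
o=get_obs(); print(o["time"],o["position"],o["ft_force"],o["moment"],o["grip_width"],abs(o["joint_velocities"]).max())
w=camera("wrist"); s=camera("scene"); cv2.imwrite("pics/w4.png",np.hstack([cv2.resize(w,(400,300)),cv2.resize(s[105:345,120:440],(400,300))]))
for d in mark_of("scene","carrier_a")+mark_of("scene","carrier_a_handle"): print(np.round(d["location"],1),d["conf"],at_z("scene",d["location"],.105),at_z("scene",d["location"],.005))
```

```text
7.15 [ 0.54776731 -0.11190025  0.23600293] [ 0.36617542 -0.75791924 -5.99937628] [ 0.0896284   0.07256132 -0.00628099] 0.012975363608737292 0.0016138062310330928
[214.  237.5] 0.89 [ 0.54495588 -0.11676152  0.105     ] [ 0.46203063 -0.09544769  0.005     ]
[325.1 233.4] 0.67 [0.64001725 0.08761155 0.105     ] [0.5712947  0.13945986 0.005     ]
[212.4 184.3] 0.78 [ 0.39681815 -0.06168157  0.105     ] [ 0.29176029 -0.03213848  0.005     ]
```

View pics/w4.png

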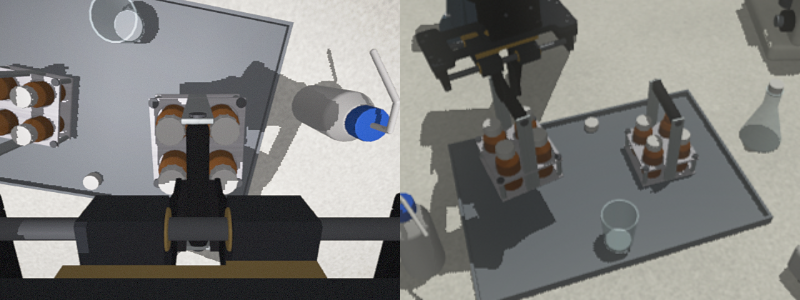

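The carrier sits in the wrist view exactly as it did after the first lift, so it hasn't slipped or tilted. All four bottles are in place and nothing else has moved. Handing in.

```bash
python3 -c "
from rig import *
print(hand_in())"
```

```text
the job is handed in; nothing more can be done
None
```

The fully capped carrier, on the robot's right, is lifted 100 mm straight up by the middle of its bar. I handed the job in with the arm still holding it there over the tray with a 55 N grip. The other carrier, which holds the open bottle, was not touched.

- **Steadiness:** the arm had stopped moving at the last check. The load read about 6 N (roughly 0.6 kg), and the carrier had not shifted in the gripper since the first 15 mm of lift.
- **Position:** the scene camera puts the carrier at (0.545, -0.117) if its underside is 105 mm above the bench, within about 5 mm of where the arm says it is.
- **Surroundings:** all four bottles are in their places, and the beaker, loose cap, flask and wash bottle look undisturbed. The robot's clock was at about 7 s of the 32 s allowed.
- **Disagreements:** the finger opening read 13 mm on the 16 mm bar. I took that as the pads or fingers giving under the grip force but did not check it. The networks gave some wrong hits, such as beakers and loose caps where there were none and a handle well off its place, so I relied on the pictures and the bar ends measured from them.

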